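Show the trier to the inspection camera

ROBOT

A 7-joint arm with a two-finger parallel gripper is mounted at the origin on the work surface. World frame = base frame: x ahead of the robot, y to its left, z up, the work surface at z = 0. Lengths are in m, angles in rad, forces in N, time in s.
With the tool pointing down it reaches from about 0.4 to 0.85 m from the base axis. Payload 4.4 kg.
Tool frame: the origin (TCP) lies on the centre line of the jaws, within the pads' length; the fingertips stand 19 mm ahead of it and the grasp point (between the pads) is the TCP (tcp_to_tips is the distance from the TCP to the fingertips, in m); z points along the fingers, y is the line along which they close (so a half turn about z gives the same grasp; the last joint's range is limited). The gripper opens to 94 mm and grips with 3 to 60 N. Pads are 16 mm wide; open, the fingers measure 119 mm over their backs; the gripper's body (75 mm by 177 mm) begins 78 mm behind the grasp point.
Start: joints at [-1.416, 0.628, 0.038, 1.517, -0.027, 0.996, -0.02], TCP at [0.142, 0.634, 0.198] pointing down, gripper open.
Joint ranges: [-3.06, 3.06], [-0.37, 2.12], [-1.25, 1.32], [0.18, 2.47], [-1.1, 4.24], [0.23, 1.98], [-2.94, 2.94]. Speed limits (rad/s): [2.57, 2.57, 3.14, 3.14, 3.14, 3.14, 3.14].

INTERFACE

Orientations are given as a rotation vector (axis times angle).
In Python, from bench import sense, snapshot, finish_job, cut_out, place_of, tcp_to_tips gives the robot as it stands.
- The arm moves only by the tool drive_tool, never from a script. Its argument "targets" is a list of rows, each a list of 5 numbers: the opening, from -1 (shut) to 1 (fully open), then the shift along the tool's x, y, z in mm, then the turn about the tool's z in rad. A call has 1 to 10 rows; each row shifts and turns the commanded pose from where the row before left it, along the tool's axes as they then stand; what a row does not reach is not made up. A row lasts 1/8 s, in which the tool goes at most 62.5 mm and 10.7 degrees, less where a joint would pass 70% of its speed; a pose out of reach is approached as far as the arm can. A call is refused whole if a number of a shift passes 62.5 or a number of a turn 0.188, either way. A call with a gripper value outside its range is refused whole. The fingers move at their own pace and stop on an object; "force" is the grip in N (left out, the last holds). Time passes only in rows, so rows that do not move let the fingers close. It gives the time, the measured TCP pose, the force, the opening and the grip force at its end, in the units of the state.
- sense(): the state, without advancing time (a new reading comes with each control period).
- snapshot(name): name is "scene" or "top" or "wrist"; returns a dict with "image" (384x512x3 uint8, blue, green, red), "vertical_fov" (degrees; the focal length in pixels is half the picture's height over the tangent of half this angle, whatever the lens; pixels are square), "cx", "cy" (the principal point, pixels), "R" (3x3) and "t" (3): a world point X has camera coordinates R X + t. Camera axes: x right, y down, z forward; pixel columns grow to the right and rows downward; lengths in m; the calibration is good to about 2 mm. A picture is of the moment at which its call begins. There is no depth.
- finish_job(): hands the job in; it is judged then, once.
Trained networks look in a picture, given as the dict that the camera call returned (one of the last four; its "shot" number tells which), for a name from the list of things; names that differ only in an ending like _2 or _b are one class to them, and where a whole thing is asked for, a point or a joint stands for the part that bears it (a point fixed in the world has none). Each returns a list of dicts, best first, with "score" (0 to 1); they miss things now and then, are a little off and sometimes report something else, mostly with a low value. They report only what shows in the picture. A call takes as long as a camera call. They do not tell look-alikes from the thing itself.
- cut_out(thing, picture): "pixels" (384x512 bool, what is visible of it) and "extent" ([left, top, right, bottom] in pixels, round what is visible of it).
- place_of(thing, picture): "centre" ([row, column] in pixels: a listed point, or the origin of a listed thing).
The state is a dict: "t": time; "q": joint angles; "dq": joint speeds; "joint_torque": joint torques, N m; "eef_pos": TCP position; "tool_rot": TCP orientation; "ft_force": force on the tool from outside, world axes, zero at the start; "ft_torque": the same for the moment, N m; "opening": opening from 0.0 (shut) to 1.0 (fully open); "grasp_force": force on a finger pad.
Only numpy, scipy, OpenCV 4.12 (cv2) and the standard library are available. Lean on these libraries where they do the work, as an engineer would, in place of code of your own. Each camera call takes 0.05 s, during which the arm holds its last target. There are 200 camera calls.

TASK

The stirring paddle is lying across the brass cooling tray: lay it on its two-post rest, handle down in both notches and about centred, and let go of it. Then take the trier (the sampling scoop) out of the tray and hold it up in the air to the inspection camera: open side of the trough up, nose pointing at the lens and tipped down about 25 degrees, with the middle of the trough straight in front of the lens, 100 mm from the glass. Finish while still holding it there, without touching the camera and leaving everything else on the bench where it is.

Things in the scene. Friction and masses are not known exactly. Their poses are not given: they have to be found in the camera images.
- tray: Fixed open brass cooling tray, 170 (its x) x 250 (its y) x 45 mm high, walls and floor 4 mm thick, with a turned dark wooden handle, 115 mm long and 25 mm thick, standing out level from the middle of the long side at its +x, below the rim. Stands on the bench, to the left or the right, turned up to 0.35 rad. Origin: centre of its underside; z up.
- paddle: Loose flat stirring paddle, about 120 g, lying across the tray's long rims, roughly along the tray's x. Straight wooden handle 14 wide x 16 mm tall, from x = -140 to +80 mm of its own frame; then a flat steel blade 70 long x 50 wide x 4 mm, flush with the handle's underside, out to x = +150. Origin: on the underside, under its centre of mass, where it can be gripped across the handle; x along the handle towards the blade, z up.
- rest: Fixed paddle rest: a steel foot 150 x 70 x 12 mm with two upright aluminium posts at x = -50 and +50 mm of its own frame, each 12 mm thick (x) and 44 mm wide (y), with an open-topped notch 24 mm wide, its floor 90 mm and its prongs 112 mm above the bench. A handle lying in both notches runs along the rest's x (either way round). On the other side of the bench from the tray. Origin: centre of its underside, z up.
- trier: Loose sampling scoop, about 120 g, 200 mm long, lying in the tray, roughly along the tray's y with its nose to the tray's +y, under the paddle. Dark flat-sided wooden handle 20 wide x 22 mm tall from x = -95 to 0 mm of its own frame, then a steel U-shaped trough 22 wide x 14 mm tall, walls 2 mm, open upwards, from x = 0 to +105. Origin: on the underside where handle and trough meet, close to the centre of mass; x towards the nose, z up (the trough's open side).
- trier_trough (a point): Middle of the trier's trough: 53 mm ahead of the trier's origin along its x and 10 mm up its z.
- trier_nose (a point): Nose end of the trough: 105 mm ahead of the trier's origin along its x and 10 mm up its z.
- camera: Fixed inspection camera: a black box 90 x 50 x 50 mm on a thin post and a round foot 100 mm across, at the far middle of the bench, its top 225 mm above the bench. It looks level along its own -x, roughly towards the robot, turned up to 0.25 rad. Origin: centre of the foot's underside, z up.
- camera_lens (a point): Centre of the lens glass, front of a 42 mm aluminium barrel: 60 mm from the camera's origin along its -x, 200 mm above the bench.
- camera_focus (a point): The point 100 mm straight in front of the lens glass, 200 mm above the bench, where the middle of the trough must be held.
- bush: Bystander: small steel ring, 22 mm across, 16 mm high, lying in the tray beside the trier's nose end. Origin: centre of its underside.
- bowl_near: Bystander: white cupping bowl, 84 mm across, 50 mm high, middle of the bench near the robot. Origin: centre of its underside.
- bowl_far: Bystander: white cupping bowl, 84 mm across, 50 mm high, at the left. Origin: centre of its underside.
- spoon: Bystander: steel cupping spoon, 160 mm long, lying in the middle of the bench. Origin: centre of its underside.
- tin: Bystander: aluminium sample tin, 74 mm across, 100 mm high, at the left. Origin: centre of its underside.
- jar: Bystander: amber glass jar, 70 mm across, 90 mm high, far right. Origin: centre of its underside.
- brush: Bystander: wooden brush, 190 mm long, lying at the right. Origin: centre of its underside.
Mind the look-alikes: they are no part of the job. What is shaped like the camera but red or turquoise is not meant.

How it is judged:
By the outcome, as a careful person would: the job done as asked, in the order asked, and still so for the second after the job is handed in, while the arm keeps its last pose, push and grip.
It also fails if it takes over 58 s, if anything falls off the work surface, if the arm or the gripper's body presses on something with over 40 N, if the wrist force passes 120 N, or if a joint passes its speed limit or range.

## Working session

There is one attempt and no reset: what is moved stays moved. The work goes in short steps, Python scripts to look and compute and a tool call to move; the robot and the scene stay as the last step left them, time stands still between calls to the robot, and variables do not carry over. Pictures are saved under pics/ and viewed, at most 13 in all, crops included, and the job is handed in when it is done.

Besides the shell and the picture viewer there is one more tool, called after "Emit:" in YAML: its name, and indented under it one key for each argument. drive_tool: Moves the arm, as the interface text tells. Its arguments: {"type":"object","properties":{"targets":{"type":"array"},"force":{"type":"number"}},"required":["targets"]}

```bash
mkdir -p pics; ls; cat > h.py <<'E'
import numpy as np,cv2
from scipy.spatial.transform import Rotation as Ro
from bench import *
def K(p):
    f=p["image"].shape[0]/2/np.tan(np.radians(p["vertical_fov"])/2); return f,p["cx"],p["cy"]
def ray(p,rc):
    f,cx,cy=K(p); R=np.array(p["R"]);t=np.array(p["t"])
    d=R.T@np.array([(rc[1]-cx)/f,(rc[0]-cy)/f,1]); return -R.T@t,d/np.linalg.norm(d)
def onz(p,rc,z):
    c,d=ray(p,rc); return c+d*(z-c[2])/d[2]
def proj(p,X):
    f,cx,cy=K(p); c=(np.array(p["R"])@np.atleast_2d(X).T).T+np.array(p["t"]); return np.c_[cx+f*c[:,0]/c[:,2],cy+f*c[:,1]/c[:,2]]
def tri(l):
    A=0;b=0
    for c,d in l:
        M=np.eye(3)-np.outer(d,d);A=A+M;b=b+M@c
    return np.linalg.solve(A,b)
def axis2(p,mask,z):
    # centre, direction of mask pixels on plane z
    r,c=np.nonzero(mask); P=np.array([onz(p,(a,b),z)[:2] for a,b in zip(r,c)])
    m=P.mean(0);u,s,v=np.linalg.svd(P-m,full_matrices=False); return m,v[0],(P-m)@v[0]
E
python3 - <<'E'
from h import *
np.set_printoptions(precision=4,suppress=True)
s=sense();print(s["t"],s["eef_pos"],s["tool_rot"],s["opening"],tcp_to_tips)
for n in("scene","top"):
    p=snapshot(n);cv2.imwrite(f"pics/{n}0.png",p["image"]);print(n,-np.array(p["R"]).T@p["t"])
    for th in["tray","paddle","rest","trier","trier_trough","trier_nose","camera","camera_lens","bush","bowl_near","spoon","jar","tin"]:
        print(th,[(round(d["score"],2),np.round(d["centre"],1),onz(p,d["centre"],0)[:2]) for d in place_of(th,p)[:3]])
E
```

```text
pics
0.0 [0.1422 0.6336 0.197 ] [-0.3462 -3.1223  0.0029] 0.9981293564452294 0.019
scene [1.3907 0.3981 1.267 ]
tray [(0.69, array([207.7, 323.9]), array([0.4777, 0.2257]))]
paddle [(0.95, array([197.1, 320.9]), array([0.4345, 0.1974]))]
rest [(0.7, array([166.4, 216.2]), array([ 0.4717, -0.2554]))]
trier [(0.72, array([206.3, 319.8]), array([0.4783, 0.2091]))]
trier_trough [(0.87, array([210.1, 334.3]), array([0.4712, 0.2656])), (0.54, array([229.4, 415.4]), array([0.425 , 0.5644]))]
trier_nose []
camera [(0.87, array([252.4, 231.9]), array([ 0.8038, -0.0028])), (0.81, array([242.9, 195.2]), array([ 0.8272, -0.1419])), (0.66, array([264.1, 283.2]), array([0.7669, 0.1811]))]
camera_lens [(0.69, array([223.4, 293.9]), array([0.5943, 0.1493])), (0.67, array([201. , 193.7]), array([ 0.6673, -0.2463])), (0.64, array([213.4, 243.9]), array([ 0.6347, -0.0411]))]
bush []
bowl_near [(0.68, array([177.4, 270.5]), array([ 0.4283, -0.0241]))]
spoon [(0.75, array([213.5, 260.6]), array([0.6076, 0.0169])), (0.37, array([130.6, 163.4]), array([ 0.3864, -0.5794]))]
jar [(0.95, array([173.4, 152.6])
[... 826 characters left out ...]
8]), array([0.7627, 0.1531])), (0.57, array([158.1, 257. ]), array([0.8011, 0.0212]))]
camera_lens [(0.97, array([148.9, 297.7]), array([ 0.8486, -0.1581])), (0.91, array([155.6, 254.5]), array([0.8123, 0.0326])), (0.84, array([160.8, 213. ]), array([0.7834, 0.2149]))]
bush [(0.41, array([232.2, 187.2]), array([0.4645, 0.309 ]))]
bowl_near [(0.56, array([241.7, 262.8]), array([ 0.4329, -0.0138]))]
spoon [(0.65, array([201.9, 257.6]), array([0.6041, 0.013 ])), (0.42, array([238.1, 318.3]), array([ 0.4546, -0.249 ]))]
jar [(0.69, array([201. , 368.4]), array([ 0.6211, -0.4657])), (0.52, array([202.4, 260.1]), array([0.6022, 0.0022]))]
tin [(0.6, array([244.6, 123.4]), array([0.4045, 0.5756]))]
```

```bash
python3 - <<'E'
import cv2
a=cv2.imread("pics/scene0.png");b=cv2.imread("pics/top0.png")
cv2.imwrite("pics/sc.png",cv2.resize(a[115:305,120:440],None,fx=2.5,fy=2.5,interpolation=cv2.INTER_CUBIC))
cv2.imwrite("pics/tc.png",cv2.resize(b[130:300,100:410],None,fx=2.5,fy=2.5,interpolation=cv2.INTER_CUBIC))
E
```

```text
(no output)
```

View pics/sc.png

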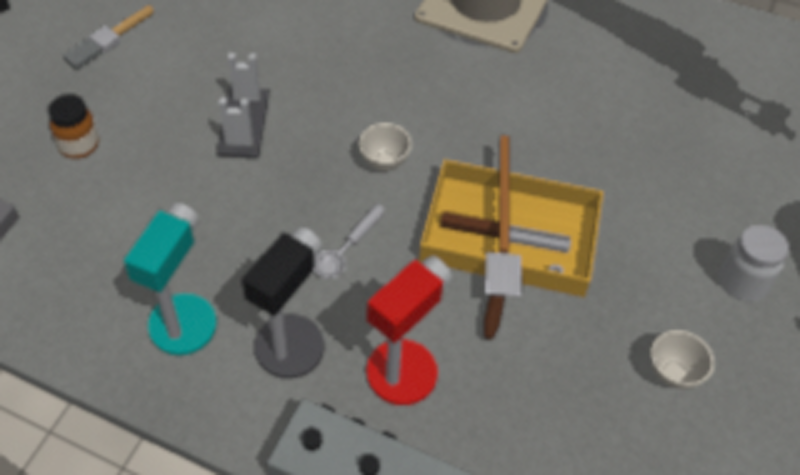

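View pics/tc.png

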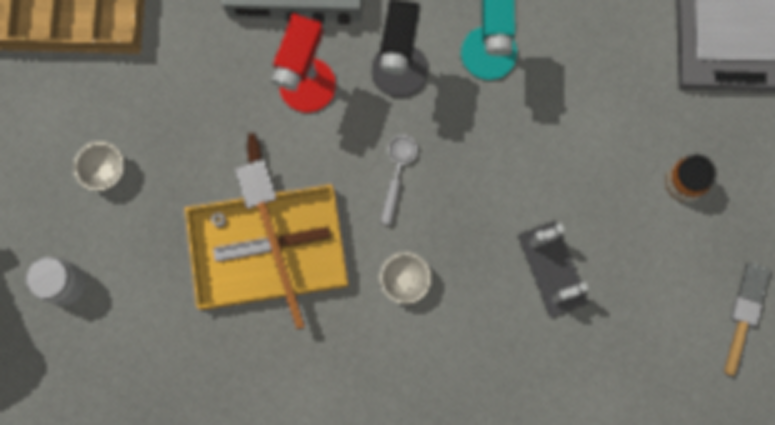

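The scene shows the black camera between the red and turquoise copies (scene foot about (236,253), lens (243,211)). The tray is on the left with the paddle lying over the trier, and the rest is on the right. Next I'll fit box models to the masks in both views.

```bash
cat >> h.py <<'E'
from scipy.optimize import minimize
def box(x0,x1,y0,y1,z0,z1): return np.array([[x,y,z] for x in(x0,x1) for y in(y0,y1) for z in(z0,z1)],float)/1000
def disc(r,z0,z1,n=24): return np.array([[r*np.cos(a),r*np.sin(a),z] for a in np.linspace(0,2*np.pi,n) for z in(z0,z1)])/1000
a=np.linspace(0,2*np.pi,20)
M=dict(paddle=[box(-140,80,-7,7,0,16),box(80,150,-25,25,0,4)],
 trier=[box(-95,0,-10,10,0,22),box(0,105,-11,11,0,14)],
 rest=[box(-75,75,-35,35,0,12)]+[box(s-6,s+6,y-5,y+5,12,112) for s in(-50,50) for y in(-17,17)]+[box(s-6,s+6,-22,22,12,90) for s in(-50,50)],
 tray=[box(-85,85,-125,125,0,45)],
 camera=[disc(50,0,8),box(-45,45,-25,25,175,225),np.array([[x,21*np.cos(b),200+21*np.sin(b)] for b in a for x in(-60,-45)])/1000])
def Tm(v): # x,y,z,yaw,pitch(nose down +)
    return Ro.from_euler("ZY",[v[3],v[4] if len(v)>4 else 0]).as_matrix()
S=4
def sil(p,bx,v):
    im=np.zeros((384*S//1,512*S),np.uint8);R=Tm(v)
    for b in bx:
        q=proj(p,b@R.T+np.array(v[:3]))
        cv2.fillConvexPoly(im,cv2.convexHull(np.round((q+.5)*S*16).astype(np.int32)),1,shift=4)
    return im
def fit(name,obs,v0,free,step):
    # obs: list of (pic,mask,ignore)
    v0=np.array(v0,float);free=list(free)
    ms=[(p,cv2.resize(m.astype(np.uint8),None,fx=S,fy=S,interpolation=cv2.INTER_NEAREST)>0,
         None if ig is None else cv2.resize(ig.astype(np.uint8),None,fx=S,fy=S,interpolation=cv2.INTER_NEAREST)>0) for p,m,ig in obs]
    def cost(x):
        v=v0.copy();v[free]=x;c=0
        for p,m,ig in ms:
            s=sil(p,M[name],v)>0
            ok=slice(None) if ig is None else ~ig
            s,mm=s[ok],m[ok]
            c+=1-(s&mm).sum()/max(1,(s|mm).sum())
        return c/len(ms)
    x0=v0[free];best=None
    for k in(1,.4):
        sx=np.vstack([x0]+[x0+k*np.eye(len(free))[i]*step[i] for i in range(len(free))])
        r=minimize(cost,x0,method="Nelder-Mead",options=dict(initial_simplex=sx,xatol=1e-4,fatol=1e-4,maxiter=250));x0=r.x
    v0[free]=x0;return v0,r.fun
E
cat > m.py <<'E'
from h import *
np.set_printoptions(precision=4,suppress=True)
P=[snapshot("scene"),snapshot("top")]
C={n:[] for n in("tray","paddle","rest","trier","camera")}
for n in C:
    for p in P:
        l=cut_out(n,p)
        if n=="camera": l=[d for d in l if d["score"]>.3 and np.ptp(np.median(p["image"][d["pixels"]],0))<40]
        print(n,[(round(d["score"],2),d["extent"],d["pixels"].sum()) for d in l[:3]])
        C[n].append(l[0]["pixels"] if l else None)
V={}
for n,v0,fr in(("paddle",[.46,.205,.045,.28],(0,1,3)),("rest",[.445,-.258,0,.42],(0,1,3)),("trier",[.475,.21,.004,1.65],(0,1,3)),("camera",[.80,.01,0,-.1],(0,1,3)),("tray",[.475,.215,0,.13],(0,1,3))):
    pd=[cv2.dilate(m.astype(np.uint8),np.ones((3,3))) if m is not None else None for m in C["paddle"]]
    obs=[(p,m,pd[i] if n=="trier" else None) for i,(p,m) in enumerate(zip(P,C[n])) if m is not None]
    v,c=fit(n,obs,v0,fr,(.02,.02,.15));V[n]=v;print(n,v,"cost",round(c,3))
    for o in obs:
        print("   single",fit(n,[o],v,fr,(.01,.01,.05)))
np.save("V.npy",V,allow_pickle=True)
E
python3 m.py
```

```text
tray [(0.61, [287.4, 178.6, 360.8, 249.9], np.int64(2229)), (0.51, [216.1, 206.2, 247.3, 268.2], np.int64(1252))]
tray [(0.69, [178.2, 182.4, 239.0, 255.1], np.int64(2096)), (0.68, [185.5, 222.7, 233.2, 233.8], np.int64(245))]
paddle [(0.7, [311.6, 173.3, 327.1, 234.0], np.int64(394))]
paddle [(0.56, [194.4, 197.0, 222.1, 262.0], np.int64(408))]
rest [(0.66, [205.8, 137.7, 226.7, 178.4], np.int64(586))]
rest [(0.8, [309.0, 220.1, 331.3, 258.9], np.int64(594)), (0.39, [112.5, 233.4, 133.6, 249.4], np.int64(361))]
trier [(0.88, [295.9, 195.9, 349.5, 214.8], np.int64(312)), (0.3, [381.4, 249.3, 407.3, 271.5], np.int64(467)), (0.23, [146.5, 116.9, 181.1, 141.7], np.int64(292))]
trier [(0.65, [183.2, 222.0, 233.0, 237.7], np.int64(249))]
camera [(0.7, [215.4, 206.0, 250.5, 266.5], np.int64(1278))]
camera [(0.62, [248.9, 129.2, 272.6, 170.4], np.int64(624))]
paddle [0.4764 0.2068 0.045  0.3495] cost 0.172
   single (array([0.4772, 0.205 , 0.045 , 0.356 ]), np.float64(0.14191419141914197))
   single (array([0.476 , 0.208 , 0.045 , 0.3487]), np.float64(0.10261977131278044))
rest [ 0.46   -0.
[... 169 characters left out ...]
42]), np.float64(0.06812555698584022))
trier [0.4887 0.213  0.004  1.7891] cost 0.141
   single (array([0.4889, 0.2115, 0.004 , 1.7917]), np.float64(0.16342817487855654))
   single (array([0.4887, 0.2152, 0.004 , 1.789 ]), np.float64(0.11319809666917102))
camera [ 0.8038  0.0094  0.     -0.1095] cost 0.067
   single (array([ 0.8019,  0.0083,  0.    , -0.111 ]), np.float64(0.06661918328584993))
   single (array([ 0.8049,  0.0101,  0.    , -0.101 ]), np.float64(0.05022343112492711))
tray [0.4794 0.2246 0.     0.1823] cost 0.258
   single (array([0.4786, 0.2225, 0.    , 0.1759]), np.float64(0.2848142198485386))
   single (array([0.4799, 0.226 , 0.    , 0.1857]), np.float64(0.22252299731697966))
```

```bash
cat > plan.py <<'E'
from h import *
def plan(wps,start=None,maxn=10):
    """wps: (x,y,z,yaw,op,nrows)"""
    s=sense();R=Ro.from_rotvec(s["tool_rot"]).as_matrix()
    if start is None: p=np.array(s["eef_pos"]);y=np.arctan2(R[1,0],R[0,0])
    else: p=np.array(start[:3],float);y=start[3]
    print("now",np.round(p,4),round(y,3),"toolz",np.round(R[:,2],3),"t",round(s["t"],2),"open",round(s["opening"],3),"F",np.round(s["ft_force"],1),"grip",round(s["grasp_force"],1),"q",np.round(s["q"],2))
    rows=[]
    for x,yy,z,w,op,n in wps:
        for k in range(n):
            f=1/(n-k);d=(np.array([x,yy,z])-p)*f*1000
            c,sn=np.cos(y),np.sin(y)
            t=np.round([d[0]*c+d[1]*sn,d[0]*sn-d[1]*c,-d[2]]).astype(int)
            turn=round(-(w-y)*f,2)
            rows.append([op,*map(int,t),turn])
            p=p+np.array([t[0]*c+t[1]*sn,t[0]*sn-t[1]*c,-t[2]])/1000;y-=turn
    for i in range(0,len(rows),maxn):print(str(rows[i:i+maxn]).replace(" ",""))
    print("end",np.round(p,4),round(y,3))
E
python3 -c "
from plan import *
plan([(.476,.2065,.17,.35,1,15),(.476,.2065,.11,.35,1,2)])"
```

```text
now [0.1423 0.6342 0.1979] 2.921 toolz [-0.  0. -1.] t 2.0 open 1.001 F [ 0.6 -0.2 -0.8] grip 0.0 q [-1.42  0.63  0.04  1.52 -0.03  1.   -0.02]
[[1,-28,-23,2,np.float64(0.17)],[1,-31,-18,2,np.float64(0.17)],[1,-34,-12,2,np.float64(0.17)],[1,-36,-6,2,np.float64(0.17)],[1,-36,0,2,np.float64(0.17)],[1,-36,6,2,np.float64(0.17)],[1,-34,12,2,np.float64(0.17)],[1,-32,17,2,np.float64(0.17)],[1,-28,22,2,np.float64(0.17)],[1,-24,27,2,np.float64(0.17)]]
[[1,-19,31,2,np.float64(0.17)],[1,-14,33,1,np.float64(0.18)],[1,-8,36,2,np.float64(0.17)],[1,-1,36,1,np.float64(0.18)],[1,5,36,2,np.float64(0.17)],[1,0,0,30,np.float64(0.0)],[1,0,0,30,np.float64(0.0)]]
end [0.4761 0.2065 0.1099] 0.351
```

Emit:
drive_tool:
  targets:
    - [1,-28,-23,2,0.17]
    - [1,-31,-18,2,0.17]
    - [1,-34,-12,2,0.17]
    - [1,-36,-6,2,0.17]
    - [1,-36,0,2,0.17]
    - [1,-36,6,2,0.17]
    - [1,-34,12,2,0.17]
    - [1,-32,17,2,0.17]
    - [1,-28,22,2,0.17]
    - [1,-24,27,2,0.17]

```text
t: 3.25
eef_pos: [0.3654, 0.3491, 0.1781]
tool_rot: [-2.579, -1.794, -0.001]
ft_force: [0.5, 0.5, -0.6]
opening: 1.0
grasp_force: 0.0
```

Emit:
drive_tool:
  targets:
    - [1,-19,31,2,0.17]
    - [1,-14,33,1,0.18]
    - [1,-8,36,2,0.17]
    - [1,-1,36,1,0.18]
    - [1,5,36,2,0.17]
    - [1,0,0,0,0]

```text
t: 4.0
eef_pos: [0.4779, 0.2037, 0.1701]
tool_rot: [3.093, 0.54, 0.002]
ft_force: [-0.4, -0.2, -0.3]
opening: 0.999
grasp_force: 0.0
```

```bash
sed -i 's/turn=round(-(w-y)\*f,2)/turn=float(round(-(w-y)*f,2))/' plan.py
python3 -c "
from plan import *
p=snapshot('wrist');im=p['image'].copy()
for n,z in(('paddle',.045),('trier',.004)):
    for d in place_of(n,p)[:2]: print(n,round(d['score'],2),onz(p,d['centre'],z))
    for d in cut_out(n,p)[:1]: im[d['pixels']]=im[d['pixels']]//2+np.array([0,0,120] if n=='paddle' else [120,0,0],np.uint8);print(d['score'])
cv2.imwrite('pics/w1.png',np.hstack([p['image'],im])[:, :])
cv2.imwrite('pics/w1.png',cv2.resize(im,None,fx=1.4,fy=1.4))
plan([(.476,.2065,.11,.35,1,2),(.476,.2065,.053,.35,1,3)])"
```

```text
paddle 0.61 [0.47550132 0.21004574 0.045     ]
paddle 0.56 [0.44465652 0.0190808  0.045     ]
0.6
trier 0.66 [0.49147197 0.21138008 0.004     ]
trier 0.63 [0.47782378 0.22616229 0.004     ]
0.78
now [0.4753 0.2078 0.1698] 0.354 toolz [-0.001  0.001 -1.   ] t 4.25 open 1.002 F [-0.1  0.2  0. ] grip 0.0 q [-0.95  0.58  0.74  1.93 -0.52  0.84 -1.15]
[[1,0,1,30,0.0],[1,0,0,30,0.0],[1,0,0,19,0.0],[1,0,0,19,0.0],[1,0,0,19,0.0]]
end [0.4757 0.2068 0.0528] 0.354
```

View pics/w1.png

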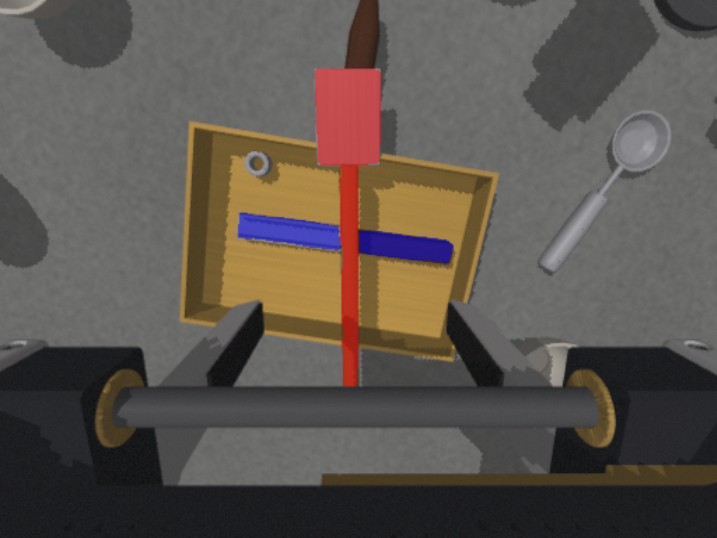

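The wrist view shows the paddle vertical and centred between the fingers (column 348), the trier at row 235 and the ring at (258,163). Next: grasp the paddle.

Emit:
drive_tool:
  targets:
    - [1,0,1,30,0]
    - [1,0,0,30,0]
    - [1,0,0,19,0]
    - [1,0,0,19,0]
    - [1,0,0,19,0]
    - [-1,0,0,0,0]
    - [-1,0,0,0,0]
    - [-1,0,0,0,0]
    - [-1,0,0,0,0]
  force: 30

```text
t: 5.38
eef_pos: [0.4768, 0.2058, 0.0534]
tool_rot: [-3.093, -0.549, -0.002]
ft_force: [-0.6, -0.3, -0.2]
opening: 0.611
grasp_force: 0.0
```

```bash
python3 -c "
from plan import *
plan([(.476,.2065,.12,.35,-1,3),(.476,.2065,.18,.35,-1,2),(.459,-.259,.18,.385,-1,14),(.459,-.259,.18,.385,-1,1)])"
```

```text
now [0.4768 0.2058 0.0534] 0.351 toolz [ 0.001  0.001 -1.   ] t 5.38 open 0.611 F [-0.6 -0.3 -0.2] grip 0.0 q [-0.82  0.74  0.56  2.02 -0.7   0.58 -0.99]
[[-1,0,0,-22,0.0],[-1,0,0,-22,0.0],[-1,0,-1,-23,0.0],[-1,0,0,-30,0.0],[-1,0,0,-30,0.0],[-1,-13,31,0,-0.0],[-1,-13,31,0,-0.0],[-1,-13,31,0,-0.0],[-1,-13,31,0,-0.0],[-1,-12,31,0,-0.0]]
[[-1,-13,31,0,-0.0],[-1,-12,31,0,-0.0],[-1,-13,31,0,-0.0],[-1,-12,31,0,-0.01],[-1,-13,30,0,-0.0],[-1,-13,30,0,-0.01],[-1,-13,30,0,-0.0],[-1,-13,31,0,-0.01],[-1,-13,30,0,-0.0],[-1,0,0,0,-0.0]]
end [ 0.4592 -0.2587  0.1804] 0.381
```

Fingers are slow; wait for them to close.

Emit:
drive_tool:
  targets:
    - [-1,0,0,0,0]
    - [-1,0,0,0,0]
    - [-1,0,0,0,0]
    - [-1,0,0,0,0]
    - [-1,0,0,0,0]
    - [-1,0,0,0,0]
    - [-1,0,0,0,0]

```text
t: 6.25
eef_pos: [0.4777, 0.2046, 0.0537]
tool_rot: [3.093, 0.547, 0.004]
ft_force: [0.2, -1.7, 6.7]
opening: 0.003
grasp_force: 3.4
```

```bash
python3 -c "
from plan import *
p=snapshot('wrist');q=snapshot('scene')
cv2.imwrite('pics/w2.png',np.hstack([cv2.resize(p['image'],(400,300)),cv2.resize(q['image'][140:290,240:440],(400,300))]))
s=sense();print(s['opening'],s['grasp_force'],s['ft_force'])"
```

```text
0.005106636504342131 3.350155083462596 [ 0.9213487  -2.15755357  6.41832966]
```

View pics/w2.png

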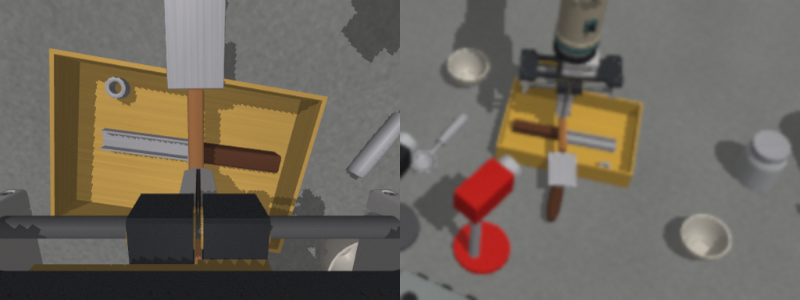

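```bash
python3 -c "
from plan import *
p=snapshot('wrist')
cv2.imwrite('pics/w3.png',cv2.resize(p['image'][190:340,150:360],None,fx=3.6,fy=3.6,interpolation=cv2.INTER_CUBIC))
print(p['R'],-np.array(p['R']).T@p['t'])
"
```

```text
[[ 0.34277544 -0.93941613  0.00152596]
 [-0.91147265 -0.33218526  0.24263257]
 [-0.22742604 -0.08455936 -0.97011706]] [0.54387355 0.22827658 0.24044339]
```

View pics/w3.png

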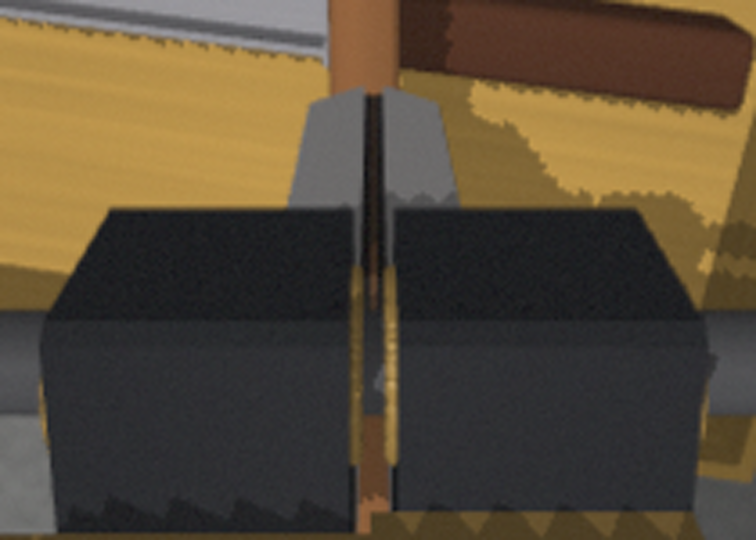

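```bash
python3 -c "
from plan import *
p=snapshot('wrist');s=sense();e=np.array(s['eef_pos']);R=Ro.from_rotvec(s['tool_rot']).as_matrix()
for z in(-.02,0,.01,.019,.03): print(z,[proj(p,e+R@[x,0,z])[0].round(1) for x in(0,.008)])
P=[snapshot('scene'),snapshot('top')]+[p]
obs=[]
for q in P:
    l=cut_out('paddle',q); print([(round(d['score'],2),d['pixels'].sum()) for d in l[:2]])
    if l: obs.append((q,l[0]['pixels'],None))
print(fit('paddle',obs[-1:],[.476,.206,.045,.35,0.],(0,1,2,3,4),(.01,.01,.01,.05,.05)))
V=np.load('V.npy',allow_pickle=True).item()
x=[.476,.206,.045,.35]
for lx,z in((-140,0),(80,16),(-60,0)):
  Xw=np.array(x[:3])+Tm(x)@(np.array([lx,0,z])/1000);c,sn=np.cos(V['tray'][3]),np.sin(V['tray'][3]);d=Xw[:2]-V['tray'][:2];print(lx,'in tray frame',d@[c,sn],d@[-sn,c])
"
```

```text
-0.02 [array([252.2, 233.1]), array([252.2, 221.9])]
0 [array([252.3, 222.5]), array([252.3, 212.3])]
0.01 [array([252.4, 217.9]), array([252.4, 208.1])]
0.019 [array([252.4, 214.2]), array([252.4, 204.7])]
0.03 [array([252.4, 210. ]), array([252.4, 200.9])]
[(0.73, np.int64(310)), (0.47, np.int64(634))]
[(0.49, np.int64(132))]
[(0.64, np.int64(10872))]
(array([ 0.47840832,  0.20628483,  0.0191051 ,  0.35341587, -0.21234556]), np.float64(0.1525137807679522))
-140 in tray frame -0.1447988303036063 -0.041043012099679504
80 in tray frame 0.07211574859799916 -0.004327001151603858
-60 in tray frame -0.06592080161211337 -0.027691735391288365
```

```bash
python3 -c "
from plan import *
p=snapshot('wrist');f=K(p)[0];print(f,p['vertical_fov'])
l=cut_out('trier',p);m=cut_out('paddle',p)[0]['pixels']
ig=cv2.dilate(m.astype(np.uint8),np.ones((5,5)));ig[210:]=1
print(fit('trier',[(p,l[0]['pixels'],ig)],[.4887,.213,.004,1.789],(0,1,2,3),(.01,.01,.02,.05)))
ig2=np.zeros_like(ig);ig2[205:]=1
for fr in((0,1,2,3),(0,1,2,3,4)): print(fit('paddle',[(p,m,ig2)],[.476,.206,.045,.35,0.],fr,(.01,.01,.02,.05,.05)))
for r in range(5,215,15): print(r,m[r].sum(),end='; ')
q=snapshot('scene');l=cut_out('paddle',q)
for d in l[:2]:
    print(d['score'],d['extent'])
t=snapshot('top');l=cut_out('paddle',t)
for d in l[:2]: print(d['score'],d['extent'])
"
```

```text
266.48831276785546 71.54413285592922
(array([ 0.48694301,  0.21037488, -0.00297043,  1.78366838]), np.float64(0.02737021691445285))
(array([0.4759029 , 0.20500843, 0.04383311, 0.35643956, 0.        ]), np.float64(0.015096692965270497))
(array([0.47576384, 0.20534154, 0.04654757, 0.35351951, 0.02306828]), np.float64(0.015835815021703725))
5 79; 20 79; 35 76; 50 76; 65 76; 80 75; 95 75; 110 72; 125 21; 140 21; 155 20; 170 20; 185 20; 200 20; 0.78 [315.7, 198.3, 325.4, 233.8]
0.71 [196.6, 194.5, 223.1, 261.2]
```

Fingertips closed on top of the handle. The paddle fit says it hasn't moved (z≈0.045), and both wrist pictures put the tips at row ≈216, about 8 mm above the reported TCP. So the real tips sit about 27 mm higher than stated. I'll open, then go lower in steps, watching the force.

Emit:
drive_tool:
  targets:
    - [0,0,0,0,0]
    - [0,0,0,0,0]
    - [0,0,0,0,0]
    - [0,0,0,0,0]
    - [0,0,0,0,0]
    - [0,0,0,0,0]
    - [0,0,0,0,0]

```text
t: 7.92
eef_pos: [0.4763, 0.2057, 0.0526]
tool_rot: [3.093, 0.549, -0.001]
ft_force: [-1.2, -0.7, 0.8]
opening: 0.499
grasp_force: 0.0
```

Emit:
drive_tool:
  targets:
    - [0,0,0,6,0]
    - [0,0,0,6,0]
    - [0,0,0,0,0]

```text
t: 8.3
eef_pos: [0.4759, 0.2053, 0.0401]
tool_rot: [3.093, 0.548, -0.002]
ft_force: [0.4, -0.1, 0.1]
opening: 0.499
grasp_force: 0.0
```

```bash
python3 -c "
from plan import *
p=snapshot('wrist');q=snapshot('scene')
cv2.imwrite('pics/w4.png',np.hstack([cv2.resize(p['image'][150:350,130:380],(500,400)),cv2.resize(q['image'][170:230,290:350],(300,400))]))
plan([])
"
```

```text
now [0.4764 0.2054 0.0406] 0.351 toolz [-0. -0. -1.] t 8.4 open 0.499 F [-0.3  0.3  0. ] grip 0.0 q [-0.8   0.76  0.53  2.02 -0.72  0.56 -0.98]
end [0.4764 0.2054 0.0406] 0.351
```

View pics/w4.png

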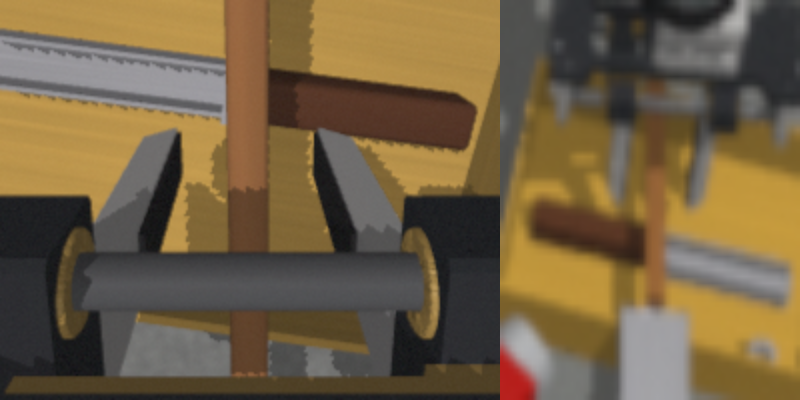

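The tips are at wrist ≈(254,215) and scene ≈(321,201), and the handle lies between them. I'll triangulate the tip midpoint from both views.

```bash
python3 -c "
from plan import *
p=snapshot('wrist');q=snapshot('scene')
X=tri([ray(p,(215,253.7)),ray(q,(200.8,321.5))]);print(X,proj(p,X),proj(q,X))
s=sense();R=Ro.from_rotvec(s['tool_rot']).as_matrix();print(R.T@(X-np.array(s['eef_pos'])))
e=np.array(s['eef_pos'])
for o in([0,0,.019],[.008,0,.019],[0,0,-.008],[0.008,0,-.008]): print(o,proj(p,e+R@o),proj(q,e+R@o))
"
```

```text
[0.48316981 0.20966602 0.04394654] [[249.95855595 213.86515101]] [[320.78728315 200.53857287]]
[ 0.0076324  -0.00163181 -0.00302931]
[0, 0, 0.019] [[252.3171712  213.95382967]] [[319.70923938 202.31697839]]
[0.008, 0, 0.019] [[252.30787715 204.51586027]] [[319.69462733 204.00083988]]
[0, 0, -0.008] [[252.1965109  226.28426912]] [[320.51488907 198.10777993]]
[0.008, 0, -0.008] [[252.18466659 215.66217462]] [[320.50266444 199.80188792]]
```

Emit:
drive_tool:
  targets:
    - [0,0,0,6,0]
    - [0,0,0,6,0]
    - [0,0,0,0,0]

```text
t: 8.88
eef_pos: [0.476, 0.2054, 0.0283]
tool_rot: [3.093, 0.548, -0.002]
ft_force: [-0.1, -0.3, -0.0]
opening: 0.497
grasp_force: 0.0
```

Emit:
drive_tool:
  targets:
    - [-1,0,0,0,0]
    - [-1,0,0,0,0]
    - [-1,0,0,0,0]
    - [-1,0,0,0,0]
    - [-1,0,0,0,0]
    - [-1,0,0,0,0]
    - [-1,0,0,0,0]
  force: 30

```text
t: 9.75
eef_pos: [0.4765, 0.2056, 0.0289]
tool_rot: [-3.093, -0.548, -0.0]
ft_force: [-0.2, 1.0, 1.7]
opening: 0.146
grasp_force: 30.0
```

```bash
python3 -c "
from plan import *
plan([(.476,.2055,.115,.35,-1,3),(.459,-.259,.115,.385,-1,12),(.459,-.259,.115,.385,-1,1)])"
```

```text
now [0.4765 0.2056 0.0289] 0.351 toolz [ 0.  0. -1.] t 9.75 open 0.146 F [-0.2  1.   1.7] grip 30.0 q [-0.79  0.77  0.51  2.03 -0.74  0.53 -0.96]
[[-1,0,0,-29,0.0],[-1,0,0,-29,0.0],[-1,-1,0,-28,0.0],[-1,-15,36,0,-0.0],[-1,-15,36,0,-0.0],[-1,-15,36,0,-0.0],[-1,-14,36,0,-0.0],[-1,-15,36,0,-0.0],[-1,-14,36,0,-0.0],[-1,-15,36,0,-0.01]]
[[-1,-15,36,0,-0.0],[-1,-15,35,0,-0.01],[-1,-15,35,0,-0.0],[-1,-15,36,0,-0.01],[-1,-15,35,0,-0.0],[-1,0,0,0,-0.0]]
end [ 0.4593 -0.2589  0.1149] 0.381
```

Emit:
drive_tool:
  targets:
    - [-1,0,0,-29,0]
    - [-1,0,0,-29,0]
    - [-1,0,0,-28,0]
    - [-1,-15,36,0,0]
    - [-1,-15,36,0,0]
    - [-1,-15,36,0,0]
    - [-1,-14,36,0,0]
    - [-1,-15,36,0,0]
    - [-1,-14,36,0,0]
    - [-1,-15,36,0,-0.01]

```text
t: 11.0
eef_pos: [0.466, -0.0676, 0.1147]
tool_rot: [-3.09, -0.564, 0.001]
ft_force: [0.5, 0.2, -2.0]
opening: 0.146
grasp_force: 30.0
```

Emit:
drive_tool:
  targets:
    - [-1,-15,36,0,0]
    - [-1,-15,35,0,-0.01]
    - [-1,-15,35,0,0]
    - [-1,-15,36,0,-0.01]
    - [-1,-15,35,0,0]
    - [-1,0,0,0,0]

```text
t: 11.75
eef_pos: [0.4592, -0.2625, 0.115]
tool_rot: [3.084, 0.586, -0.001]
ft_force: [-1.1, 0.4, -1.2]
opening: 0.144
grasp_force: 30.0
```

```bash
python3 -c "
from plan import *
np.set_printoptions(precision=4,suppress=True)
plan([])
p=snapshot('wrist');q=snapshot('scene');t=snapshot('top')
V=np.load('V.npy',allow_pickle=True).item()
for n,v0,fr,st in(('paddle',[.459,-.259,.132,.385,0],(0,1,2,3,4),(.01,.01,.02,.05,.03)),('rest',V['rest'],(0,1,3),(.01,.01,.05))):
    for im in(p,q,t):
        l=cut_out(n,im)
        if not l or l[0]['score']<.4: print(n,'none');continue
        m=l[0]['pixels'];ig=None
        if n=='rest':
            d=cut_out('paddle',im);ig=cv2.dilate(d[0]['pixels'].astype(np.uint8),np.ones((3,3))) if d else np.zeros(m.shape)
        else: ig=np.zeros(m.shape)
        if im is p: ig[205:]=1
        elif n=='paddle': continue
        print(n,im['shot'],l[0]['extent'],fit(n,[(im,m,ig)],v0,fr,st))
cv2.imwrite('pics/w5.png',np.hstack([cv2.resize(p['image'],(512,384)),cv2.resize(q['image'][120:216,150:220],(280,384))]))
"
```

```text
now [ 0.4592 -0.2625  0.115 ] 0.375 toolz [ 0.    -0.003 -1.   ] t 11.75 open 0.144 F [-1.1  0.4 -1.2] grip 30.0 q [ 0.1   0.64  0.57  1.95 -0.52  0.7  -0.22]
end [ 0.4592 -0.2625  0.115 ] 0.375
paddle 19 [206.5, 2.0, 299.3, 336.1] (array([ 0.4587, -0.2632,  0.1297,  0.3742,  0.0158]), np.float64(0.017291444594388805))
rest 19 [215.6, 119.1, 280.7, 228.2] (array([ 0.4575, -0.2593,  0.    ,  0.3767]), np.float64(0.0414900060569352))
rest 20 [207.9, 140.4, 228.3, 175.7] (array([ 0.4581, -0.2626,  0.    ,  0.4408]), np.float64(0.15398855604173678))
rest none
```

View pics/w5.png

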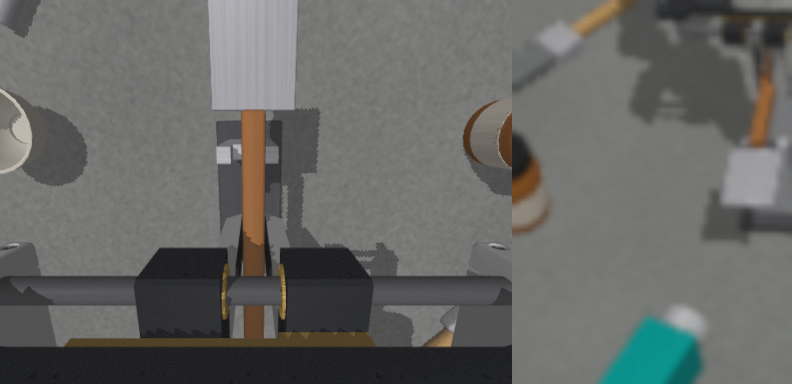

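The handle sits about 4 mm right of the notch line (handle column 253, rest fit centre to its left), so I'll shift it left by 4 mm and lower.

Emit:
drive_tool:
  targets:
    - [-1,0,-4,0,0]
    - [-1,0,0,15,0]
    - [-1,0,0,14,0]
    - [-1,0,0,10,0]
    - [-1,0,0,0,0]

```text
t: 12.92
eef_pos: [0.4581, -0.2549, 0.0748]
tool_rot: [-3.084, -0.594, 0.002]
ft_force: [0.1, -0.1, -1.3]
opening: 0.148
grasp_force: 30.0
```

Emit:
drive_tool:
  targets:
    - [-1,0,3,0,0]
    - [-1,0,0,1,0]
    - [-1,0,0,1,0]
    - [-1,0,0,0,0]

```text
t: 13.42
eef_pos: [0.4598, -0.2576, 0.0739]
tool_rot: [-3.085, -0.595, -0.0]
ft_force: [0.0, -1.6, -1.7]
opening: 0.143
grasp_force: 30.0
```

```bash
cat > ck.py <<'E'
from plan import *
np.set_printoptions(precision=4,suppress=True)
plan([])
p=snapshot('wrist');V=np.load('V.npy',allow_pickle=True).item()
m=cut_out('paddle',p)[0]['pixels'];e=sense()['eef_pos'];ig=np.zeros(m.shape);ig[205:]=1
print(fit('paddle',[(p,m,ig)],[e[0],e[1],.09,.38,0],(0,1,2,3,4),(.01,.01,.02,.05,.03)))
d=cut_out('rest',p);
if d:
    ig=ig+cv2.dilate(m.astype(np.uint8),np.ones((3,3)))
    print(fit('rest',[(p,d[0]['pixels'],ig)],V['rest'],(0,1,3),(.01,.01,.05)))
cv2.imwrite('pics/ck.png',p['image'])
E
python3 ck.py
```

```text
now [ 0.4598 -0.2576  0.0739] 0.381 toolz [ 0.  0. -1.] t 13.43 open 0.143 F [ 0.  -1.6 -1.7] grip 30.0 q [ 0.13  0.69  0.51  1.98 -0.57  0.61 -0.17]
end [ 0.4598 -0.2576  0.0739] 0.381
(array([ 0.4595, -0.2584,  0.0903,  0.3785,  0.017 ]), np.float64(0.01899583069069133))
(array([ 0.4577, -0.2594,  0.    ,  0.3793]), np.float64(0.02439500977002851))
```

Emit:
drive_tool:
  targets:
    - [-1,0,0,1,0]
    - [-1,0,0,0,0]
    - [0,0,0,0,0]
    - [0,0,0,0,0]
    - [0,0,0,0,0]
    - [0,0,0,0,0]
    - [0,0,0,0,0]

```text
t: 14.45
eef_pos: [0.4597, -0.2577, 0.0728]
tool_rot: [-3.085, -0.595, 0.0]
ft_force: [-0.2, 0.3, 0.1]
opening: 0.499
grasp_force: 0.0
```

Emit:
drive_tool:
  targets:
    - [0,0,0,-15,0]
    - [0,0,0,-25,0]
    - [0,0,0,-25,0]
    - [0,0,0,-25,0]
    - [0,0,0,0,0]
    - [0,0,0,0,0]

```text
t: 15.2
eef_pos: [0.4596, -0.2573, 0.1627]
tool_rot: [-3.084, -0.595, 0.0]
ft_force: [-0.3, -0.3, -1.6]
opening: 0.5
grasp_force: 0.0
```

```bash
python3 ck.py
```

```text
now [ 0.4596 -0.2573  0.1627] 0.381 toolz [-0.  0. -1.] t 15.2 open 0.5 F [-0.3 -0.3 -1.6] grip 0.0 q [ 0.05  0.57  0.63  1.91 -0.46  0.8  -0.27]
end [ 0.4596 -0.2573  0.1627] 0.381
(array([ 0.4601, -0.2585,  0.0874,  0.38  ,  0.0118]), np.float64(0.021499974368175523))
(array([ 0.4583, -0.2596,  0.    ,  0.3827]), np.float64(0.022865673987349178))
```

View pics/ck.png

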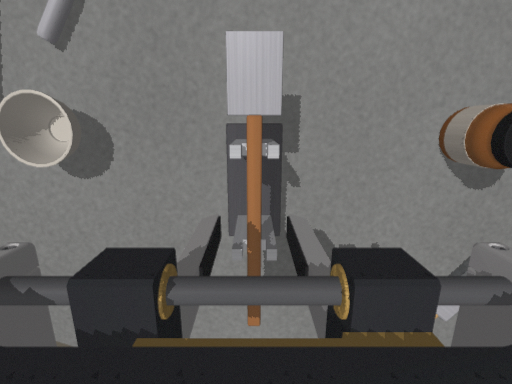

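The view shows the paddle lying in both notches (handle column 254, posts at 228–280). The drive can't tilt the tool, so my plan is to grip the trier's handle lightly behind its centre of mass. I'll then lift it with the nose resting on the tray floor, so it pivots in the pads to 25°, and clamp it hard.

```bash
python3 -c "
from plan import *
plan([(.4992,.1578,.14,1.786,0,12),(.4992,.1578,.14,1.786,0,1)])"
```

```text
now [ 0.4592 -0.2573  0.162 ] 0.381 toolz [-0.002  0.001 -1.   ] t 15.35 open 0.499 F [-0.4  0.1  1. ] grip 0.0 q [ 0.05  0.57  0.63  1.91 -0.46  0.8  -0.27]
[[0,16,-31,2,-0.12],[0,20,-29,2,-0.12],[0,23,-26,2,-0.12],[0,26,-23,2,-0.12],[0,28,-20,2,-0.12],[0,31,-17,2,-0.12],[0,32,-13,2,-0.11],[0,33,-9,2,-0.12],[0,34,-5,2,-0.11],[0,35,-1,1,-0.12]]
[[0,35,3,2,-0.11],[0,34,7,1,-0.12],[0,0,0,0,0.0]]
end [0.4994 0.158  0.14  ] 1.791
```

Emit:
drive_tool:
  targets:
    - [0,16,-31,2,-0.12]
    - [0,20,-29,2,-0.12]
    - [0,23,-26,2,-0.12]
    - [0,26,-23,2,-0.12]
    - [0,28,-20,2,-0.12]
    - [0,31,-17,2,-0.12]
    - [0,32,-13,2,-0.11]
    - [0,33,-9,2,-0.12]
    - [0,34,-5,2,-0.11]
    - [0,35,-1,1,-0.12]

```text
t: 16.6
eef_pos: [0.4926, 0.089, 0.1431]
tool_rot: [-2.228, -2.214, 0.002]
ft_force: [0.1, 0.7, -0.0]
opening: 0.499
grasp_force: 0.0
```

Emit:
drive_tool:
  targets:
    - [0,35,3,2,-0.11]
    - [0,34,7,1,-0.12]
    - [0,0,0,0,0]
    - [0,0,0,0,0]
    - [0,0,0,0,0]

```text
t: 17.23
eef_pos: [0.5, 0.1561, 0.1408]
tool_rot: [1.967, 2.449, -0.001]
ft_force: [-0.0, -0.7, -0.1]
opening: 0.503
grasp_force: 0.0
```

```bash
cat > tf.py <<'E'
from plan import *
np.set_printoptions(precision=4,suppress=True)
def tfit(v0,fr=(0,1,2,3),st=(.01,.01,.01,.05,.1),views=("wrist",),rowmax=205):
    obs=[]
    for n in views:
        p=snapshot(n);l=cut_out('trier',p);print(n,[(round(d['score'],2),d['extent']) for d in l[:2]])
        ig=np.zeros((384,512));
        if n=="wrist": ig[rowmax:]=1
        if l: obs.append((p,l[0]['pixels'],ig))
    return fit('trier',obs,v0,fr,st)
E
python3 -c "
from tf import *
plan([]);print(tfit([.4875,.2115,.004,1.786]))
V=np.load('V.npy',allow_pickle=True).item()
print(tfit([.4875,.2115,.004,1.786],(0,1,3)))
plan([(.4992,.1578,.06,1.786,0,3)])
"
```

```text
now [0.5    0.1561 0.1408] 1.789 toolz [-0.    -0.001 -1.   ] t 17.23 open 0.503 F [-0.  -0.7 -0.1] grip 0.0 q [-0.52  0.54  0.24  1.93 -0.19  0.69  0.05]
end [0.5    0.1561 0.1408] 1.789
wrist [(0.85, [246.7, 34.4, 264.8, 214.8])]
(array([ 0.4885,  0.2112, -0.0042,  1.7883]), np.float64(0.03087798341522152))
wrist [(0.78, [243.6, 34.4, 265.8, 217.4])]
(array([0.4885, 0.2102, 0.004 , 1.7867]), np.float64(0.04093248675658412))
now [0.5001 0.1569 0.141 ] 1.79 toolz [ 0. -0. -1.] t 17.43 open 0.5 F [-0.2  0.5 -0.2] grip 0.0 q [-0.52  0.54  0.24  1.93 -0.19  0.69  0.05]
[[0,0,0,27,0.0],[0,1,0,27,0.0],[0,0,-1,27,0.0]]
end [0.4989 0.1577 0.06  ] 1.79
```

Emit:
drive_tool:
  targets:
    - [0,0,0,32,0]
    - [0,0,0,32,0]
    - [0,0,0,32,0]
    - [0,0,0,26,0]
    - [0,0,0,0,0]
    - [0,0,0,0,0]

```text
t: 18.18
eef_pos: [0.5006, 0.1575, 0.0196]
tool_rot: [1.964, 2.451, 0.001]
ft_force: [-0.4, 0.2, 0.4]
opening: 0.499
grasp_force: 0.0
```

Emit:
drive_tool:
  targets:
    - [0,0,0,5,0]
    - [0,0,0,5,0]
    - [0,0,0,5,0]
    - [0,0,0,0,0]

```text
t: 18.68
eef_pos: [0.4996, 0.1575, 0.0035]
tool_rot: [-1.964, -2.452, 0.001]
ft_force: [-0.5, 0.7, 0.2]
opening: 0.5
grasp_force: 0.0
```

Emit:
drive_tool:
  targets:
    - [-1,0,0,0,0]
    - [-1,0,0,0,0]
    - [-1,0,0,0,0]
    - [-1,0,0,0,0]
    - [-1,0,0,0,0]
    - [-1,0,0,0,0]
  force: 5

```text
t: 19.42
eef_pos: [0.5001, 0.1576, 0.0039]
tool_rot: [1.964, 2.452, 0.0]
ft_force: [0.4, 0.4, 1.4]
opening: 0.212
grasp_force: 5.0
```

Emit:
drive_tool:
  targets:
    - [-1,1,0,-7,0]
    - [-1,1,0,-7,0]
    - [-1,1,0,-7,0]
    - [-1,0,0,0,0]
  force: 3

```text
t: 19.92
eef_pos: [0.4997, 0.1609, 0.0256]
tool_rot: [1.963, 2.452, 0.002]
ft_force: [-0.1, 0.4, -0.8]
opening: 0.214
grasp_force: 3.0
```

```bash
python3 -c "
from tf import *
plan([])
for k in(0,.13): print(tfit([.4885,.2125,.02,1.787,k],(0,1,2,3,4)))
"
```

```text
now [0.4997 0.1609 0.0256] 1.791 toolz [ 0.001  0.    -1.   ] t 19.93 open 0.214 F [-0.1  0.4 -0.8] grip 3.0 q [-0.47  0.73  0.16  2.01 -0.26  0.43  0.11]
end [0.4997 0.1609 0.0256] 1.791
wrist [(0.84, [237.5, 0.0, 271.0, 274.7])]
(array([0.488 , 0.212 , 0.0156, 1.7924, 0.0653]), np.float64(0.024530044550689967))
wrist [(0.77, [240.0, 0.0, 271.1, 274.7])]
(array([0.4878, 0.2124, 0.0099, 1.789 , 0.2169]), np.float64(0.028859341664126736))
```

Emit:
drive_tool:
  targets:
    - [-1,2,0,-8,0]
    - [-1,2,0,-8,0]
    - [-1,3,0,-8,0]
    - [-1,3,0,-7,0]
    - [-1,4,0,-7,0]
    - [-1,4,0,-7,0]
    - [-1,0,0,0,0]
    - [-1,0,0,0,0]

```text
t: 21.12
eef_pos: [0.4954, 0.1782, 0.0698]
tool_rot: [-1.964, -2.452, -0.0]
ft_force: [0.0, 0.9, -1.8]
opening: 0.213
grasp_force: 3.0
```

```bash
python3 -c "
from tf import *
plan([])
for k in(.05,.43): print(tfit([.4885,.2185,.05,1.787,k],(0,1,2,3,4),views=('wrist','scene')))
p=snapshot('wrist');q=snapshot('scene')
cv2.imwrite('pics/w6.png',np.hstack([cv2.resize(p['image'],(400,300)),cv2.resize(q['image'][160:250,270:390],(400,300),interpolation=cv2.INTER_CUBIC)]))
"
```

```text
now [0.4954 0.1782 0.0698] 1.791 toolz [-0.  0. -1.] t 21.12 open 0.213 F [ 0.   0.9 -1.8] grip 3.0 q [-0.53  0.65  0.2   1.98 -0.24  0.53  0.06]
end [0.4954 0.1782 0.0698] 1.791
wrist [(0.91, [236.6, 27.7, 268.7, 275.3])]
scene [(0.55, [316.6, 195.3, 352.7, 214.9]), (0.17, [289.0, 179.3, 362.2, 247.8])]
(array([0.4857, 0.2211, 0.0457, 1.7869, 0.4499]), np.float64(0.2450738558009482))
wrist [(0.7, [236.1, 28.1, 269.2, 280.2])]
scene [(0.68, [316.4, 194.4, 351.2, 212.2]), (0.16, [246.2, 198.6, 273.2, 224.8])]
(array([0.4864, 0.2191, 0.0468, 1.7949, 0.464 ]), np.float64(0.23524468174885305))
```

View pics/w6.png

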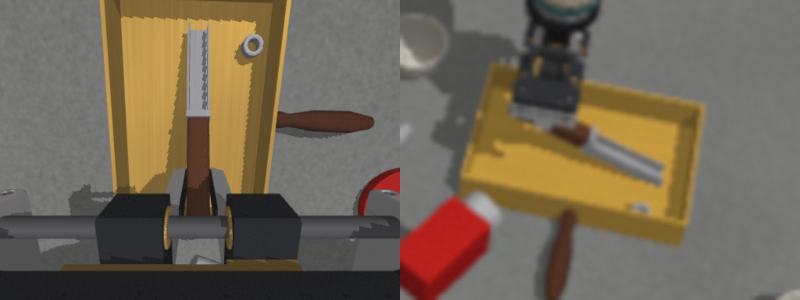

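The picture shows the trier tilted, with its nose on the tray floor at about (198,30) and the ring untouched. Next: clamp hard and lift.

Emit:
drive_tool:
  targets:
    - [-1,0,0,0,0]
    - [-1,0,0,0,0]
    - [-1,0,0,0,0]
    - [-1,0,0,-20,0]
    - [-1,0,0,-30,0]
    - [-1,0,0,-35,0]
    - [-1,0,0,-40,0]
    - [-1,0,0,-40,0]
    - [-1,0,0,0,0]
  force: 50

```text
t: 22.75
eef_pos: [0.4973, 0.1786, 0.2376]
tool_rot: [1.962, 2.45, 0.008]
ft_force: [-0.3, 0.5, -1.3]
opening: 0.207
grasp_force: 50.0
```

```bash
python3 -c "
from tf import *
e=sense()['eef_pos']
plan([(.45,.06,.235,-.1,-1,13),(.45,.06,.235,-.1,-1,1)])
for vs in(('wrist',),('scene',),('wrist','scene')): print(tfit([e[0]-.01,e[1]+.05,e[2]-.01,1.787,.43],(0,1,2,3,4),views=vs,rowmax=195))
"
```

```text
now [0.4973 0.1786 0.2376] 1.791 toolz [ 0.006  0.002 -1.   ] t 22.75 open 0.207 F [-0.3  0.5 -1.3] grip 50.0 q [-0.61  0.42  0.3   1.82 -0.15  0.92 -0.02]
[[-1,-8,-6,0,0.15],[-1,-9,-4,0,0.15],[-1,-9,-3,0,0.14],[-1,-10,-2,0,0.15],[-1,-10,0,0,0.14],[-1,-10,1,0,0.15],[-1,-9,3,0,0.14],[-1,-9,4,0,0.15],[-1,-8,5,1,0.14],[-1,-7,7,0,0.15]]
[[-1,-6,7,1,0.14],[-1,-6,8,0,0.15],[-1,-4,10,1,0.14],[-1,0,0,0,0.0]]
end [0.4496 0.0596 0.2346] -0.099
wrist [(0.67, [239.3, 28.3, 268.9, 275.5])]
(array([0.4877, 0.2201, 0.2133, 1.7811, 0.5065]), np.float64(0.04221553215545781))
scene [(0.53, [306.6, 161.0, 356.9, 186.3])]
(array([0.4865, 0.2195, 0.2108, 1.9142, 0.5011]), np.float64(0.27102929320075253))
wrist [(0.75, [238.8, 29.3, 269.1, 276.1])]
scene [(0.84, [307.8, 163.3, 358.4, 187.8])]
(array([0.4846, 0.2193, 0.2084, 1.7918, 0.4394]), np.float64(0.1906038841538638))
```

Emit:
drive_tool:
  targets:
    - [-1,-8,-6,0,0.15]
    - [-1,-9,-4,0,0.15]
    - [-1,-9,-3,0,0.14]
    - [-1,-10,-2,0,0.15]
    - [-1,-10,0,0,0.14]
    - [-1,-10,1,0,0.15]
    - [-1,-9,3,0,0.14]
    - [-1,-9,4,0,0.15]
    - [-1,-8,5,1,0.14]
    - [-1,-7,7,0,0.15]

```text
t: 24.4
eef_pos: [0.4586, 0.0867, 0.2334]
tool_rot: [3.1, 0.51, -0.002]
ft_force: [-0.6, 0.6, -1.6]
opening: 0.207
grasp_force: 50.0
```

Emit:
drive_tool:
  targets:
    - [-1,-6,7,1,0.14]
    - [-1,-6,8,0,0.15]
    - [-1,-4,10,1,0.14]
    - [-1,0,0,0,0]
    - [-1,0,0,0,0]

```text
t: 25.02
eef_pos: [0.4478, 0.0597, 0.2317]
tool_rot: [-3.138, 0.151, 0.0]
ft_force: [-0.4, 0.1, -0.0]
opening: 0.204
grasp_force: 50.0
```

```bash
cat > fin.py <<'E'
from tf import *
import sys
plan([])
P={n:snapshot(n) for n in("wrist","scene","top")}
e=np.array(sense()['eef_pos']);v0=[e[0]+.05,e[1]-.005,e[2]-.02,-.1,.45]
obs=[]
for n,p in P.items():
    l=cut_out('trier',p)
    print(n,[(round(d['score'],2),np.round(d['extent']).astype(int),proj(p,v0[:3])[0].astype(int)) for d in l[:2]])
    ig=np.zeros((384,512))
    ok=[d for d in l if np.hypot(*(proj(p,v0[:3])[0]-np.array([d['extent'][0]+d['extent'][2],d['extent'][1]+d['extent'][3]])/2))<70]
    if not ok: continue
    if n=="wrist": ig[195:]=1
    else: # ignore gripper-hidden half: everything behind trier x<-10mm
        R=Tm(v0);a,b=proj(p,np.array(v0[:3])+R@[.0,0,.011])[0],proj(p,np.array(v0[:3])+R@[.05,0,.011])[0]
        yy,xx=np.mgrid[:384,:512];ig[((xx-a[0])*(b-a)[0]+(yy-a[1])*(b-a)[1])<0]=1
    obs.append((p,ok[0]['pixels'],ig))
def tgt(v):
    R=Tm(v);t=np.array(v[:3])+R@[.053,0,.01];print("   trough",t,"yaw",v[3],"pitch deg",np.degrees(v[4]))
for o in obs: v,c=fit('trier',[o],v0,(0,1,2,3,4),(.01,.01,.01,.05,.08));print(v,round(c,3));tgt(v)
v,c=fit('trier',obs,v0,(0,1,2,3,4),(.01,.01,.01,.05,.08));print("ALL",v,round(c,3));tgt(v)
for n,p in P.items():
    print(n,"pts",[(k,round(d['score'],2),np.round(d['centre'],1)) for k in('trier_trough','trier_nose') for d in place_of(k,p)[:2]])
cs=[]
for n,p in P.items():
    l=[d for d in cut_out('camera',p) if d['score']>.3 and np.ptp(np.median(p["image"][d["pixels"]],0))<40]
    if l:
        m=l[0]['pixels'];ig=np.zeros((384,512))
        d=cut_out('trier',p)
        if d: ig+=cv2.dilate(d[0]['pixels'].astype(np.uint8),np.ones((5,5)))
        cs.append((p,m,ig)); w,c=fit('camera',[(p,m,ig)],[.804,.0094,0,-.107],(0,1,3),(.01,.01,.05));print("cam",n,w,round(c,3),"focus",w[:2]-.16*np.array([np.cos(w[3]),np.sin(w[3])]))
if cs:
    w,c=fit('camera',cs,[.804,.0094,0,-.107],(0,1,3),(.01,.01,.05));print("camALL",w,round(c,3),"focus",w[:2]-.16*np.array([np.cos(w[3]),np.sin(w[3])]))
q=P['scene'];cv2.imwrite('pics/fin.png',np.hstack([cv2.resize(P['wrist']['image'],(400,300)),cv2.resize(q['image'][130:280,160:360],(400,300),interpolation=cv2.INTER_CUBIC)]))
E
python3 fin.py
```

```text
now [0.4478 0.0597 0.2317] -0.096 toolz [-0.  0. -1.] t 25.02 open 0.204 F [-0.4  0.1 -0. ] grip 50.0 q [-0.8   0.4   0.85  2.01 -0.39  0.89 -1.41]
end [0.4478 0.0597 0.2317] -0.096
wrist [(0.7, array([240,  31, 270, 278]), array([252, 152]))]
scene [(0.91, array([266, 138, 296, 186]), array([283, 160])), (0.16, array([218, 207, 251, 265]), array([283, 160]))]
top []
[ 0.4907  0.0547  0.2148 -0.0957  0.5333] 0.051
   trough [0.5412 0.0498 0.1965] yaw -0.09573498546177758 pitch deg 30.556571743597246
[ 0.4972  0.055   0.214  -0.1006  0.4762] 0.142
   trough [0.5486 0.0498 0.1986] yaw -0.10057282711561008 pitch deg 27.286364644441143
ALL [ 0.493   0.0546  0.2123 -0.1017  0.5054] 0.109
   trough [0.5439 0.0494 0.1954] yaw -0.1016926769160009 pitch deg 28.95675028322905
wrist pts [('trier_trough', 0.67, array([ 90.2, 255.5])), ('trier_trough', 0.56, array([ 34.6, 251.9])), ('trier_nose', 0.59, array([ 33.9, 248.8]))]
scene pts [('trier_trough', 0.73, array([174.5, 277.8])), ('trier_nose', 0.9, array([186. , 268.4])), ('trier_nose', 0.31, array([171.3, 152.3]))]
top pts [('trier_trough', 0.43, array([206.2, 247.4])), ('trier_trough', 0.15, array([256.2, 397.5])), ('trier_nose', 0.71, array([238.3, 319.8])), ('trier_nose', 0.43, array([196.8, 248.4]))]
cam scene [ 0.8012  0.0076  0.     -0.049 ] 0.105 focus [0.6413 0.0154]
cam top [ 0.803   0.0122  0.     -0.1599] 0.061 focus [0.6451 0.0377]
camALL [ 0.8031  0.0109  0.     -0.078 ] 0.098 focus [0.6435 0.0234]
```

```bash
cat > pit.py <<'E'
from tf import *
P={n:snapshot(n) for n in("wrist","scene")}
s=sense();e=np.array(s['eef_pos']);R0=Ro.from_rotvec(s['tool_rot']).as_matrix();yaw=np.arctan2(R0[1,0],R0[0,0])
pts={n:{k:place_of(k,p) for k in('trier_trough','trier_nose')} for n,p in P.items()}
for k in('trier_trough','trier_nose'):
    try:X=tri([ray(P[n],pts[n][k][0]['centre']) for n in P]);print(k,X,"rel",R0.T@(X-e))
    except Exception as ex:print(ex)
def org(th,dz,dx): 
    R=Tm([0,0,0,yaw,th]);return np.r_[e+[0,0,.014+dz]-R@[-.0547+dx,0,.014],yaw,th]
import scipy.optimize as so
for n,p in P.items():
    m=cut_out('trier',p)[0]['pixels'];r=[]
    for th in np.radians(np.arange(20,34,1)):
        best=9
        for dz in(-.004,0,.004):
          for dx in(-.004,0,.004):
            v=org(th,dz,dx);ss=cv2.resize(sil(p,M['trier'],v),(512,384),interpolation=cv2.INTER_AREA)>0
            g=np.ones((384,512),bool)
            a,b=proj(p,v[:3]+Tm(v)@[0,0,.011])[0],proj(p,v[:3]+Tm(v)@[.05,0,.011])[0]
            yy,xx=np.mgrid[:384,:512];g[((xx-a[0])*(b-a)[0]+(yy-a[1])*(b-a)[1])<0]=0
            best=min(best,1-(ss&m&g).sum()/((ss|m)&g).sum())
        r.append(round(best,3))
    print(n,r)
im=P['scene']['image'];cv2.imwrite('pics/pit.png',np.hstack([cv2.resize(P['wrist']['image'][0:288,170:340],(340,576)),cv2.resize(im[125:205,245:305],(432,576),interpolation=cv2.INTER_CUBIC)]))
E
python3 pit.py
```

```text
trier_trough [0.5449 0.0473 0.1967] rel [0.0978 0.0021 0.0351]
trier_nose [0.5919 0.043  0.1775] rel [0.145  0.0018 0.0544]
wrist [np.float64(0.149), np.float64(0.138), np.float64(0.119), np.float64(0.103), np.float64(0.094), np.float64(0.081), np.float64(0.08), np.float64(0.085), np.float64(0.081), np.float64(0.082), np.float64(0.089), np.float64(0.112), np.float64(0.126), np.float64(0.152)]
scene [np.float64(0.091), np.float64(0.073), np.float64(0.065), np.float64(0.06), np.float64(0.06), np.float64(0.068), np.float64(0.056), np.float64(0.089), np.float64(0.121), np.float64(0.154), np.float64(0.201), np.float64(0.252), np.float64(0.261), np.float64(0.294)]
```

View pics/pit.png

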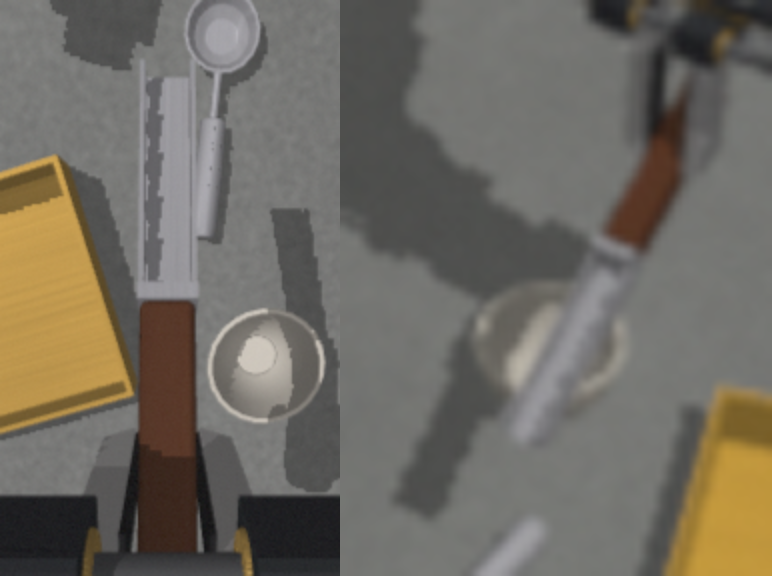

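The wrist view shows the trough open side up and in line with the tool. The constrained scans and triangulation agree on 25° ± 2°, with the trough middle about 97 mm ahead of the tool and 35 mm below it. Next: advance to the focus.

```bash
python3 -c "
from plan import *
plan([(.5483,.0373,.2352,-.108,-1,6)])"
```

```text
now [0.4477 0.0592 0.2319] -0.099 toolz [-0.  0. -1.] t 26.27 open 0.209 F [ 0.2  0.2 -2.4] grip 50.0 q [-0.8   0.4   0.85  2.01 -0.39  0.89 -1.42]
[[-1,17,2,-1,0.0],[-1,17,2,0,0.0],[-1,17,2,-1,0.0],[-1,17,2,0,0.0],[-1,17,2,-1,0.0],[-1,17,2,0,0.01]]
end [0.548  0.0371 0.2349] -0.109
```

Emit:
drive_tool:
  targets:
    - [-1,17,2,-1,0]
    - [-1,17,2,0,0]
    - [-1,17,2,-1,0]
    - [-1,17,2,0,0]
    - [-1,17,2,-1,0]
    - [-1,17,2,0,0.01]
    - [-1,0,0,0,0]
    - [-1,0,0,0,0]
    - [-1,0,0,0,0]

```text
t: 27.4
eef_pos: [0.5473, 0.0374, 0.2348]
tool_rot: [-3.136, 0.171, 0.001]
ft_force: [0.3, 0.6, -0.8]
opening: 0.209
grasp_force: 50.0
```

```bash
sed -i '/cv2.imwrite/d' pit.py; python3 pit.py; python3 -c "
from tf import *
plan([])
P={n:snapshot(n) for n in('wrist','scene','top')}
for i in(0,1,2):
  for n,p in P.items():
    l=place_of('camera_lens',p)
    if i==0: print(n,[(round(d['score'],2),np.round(d['centre'],1),onz(p,d['centre'],.2)[:2]) for d in l[:4]],'expected',proj(p,[.7441,.016,.2])[0][::-1])
obs=[]
for n,p in P.items():
    l=cut_out('camera',p)
    if n=='wrist':
        print([(d['score'],d['extent'],np.median(p['image'][d['pixels']],0)) for d in l[:4]])
        l=[d for d in l if d['score']>.3 and np.ptp(np.median(p['image'][d['pixels']],0))<40]
        if l:
            ig=np.zeros((384,512));t=cut_out('trier',p)
            if t: ig+=cv2.dilate(t[0]['pixels'].astype(np.uint8),np.ones((5,5)))
            print(fit('camera',[(p,l[0]['pixels'],ig)],[.8035,.0094,0,-.108],(0,1,3),(.01,.01,.05)))
cv2.imwrite('pics/end.png',np.hstack([cv2.resize(P['wrist']['image'],(400,300)),cv2.resize(P['scene']['image'][130:280,160:360],(400,300),interpolation=cv2.INTER_CUBIC)]))
"
```

```text
trier_trough [0.6441 0.0245 0.1909] rel [0.0973 0.0024 0.044 ]
trier_nose [0.693  0.0207 0.1741] rel [0.1464 0.0008 0.0607]
wrist [np.float64(0.165), np.float64(0.148), np.float64(0.13), np.float64(0.119), np.float64(0.107), np.float64(0.097), np.float64(0.093), np.float64(0.089), np.float64(0.092), np.float64(0.1), np.float64(0.096), np.float64(0.118), np.float64(0.14), np.float64(0.163)]
scene [np.float64(0.135), np.float64(0.117), np.float64(0.096), np.float64(0.092), np.float64(0.089), np.float64(0.089), np.float64(0.092), np.float64(0.111), np.float64(0.14), np.float64(0.183), np.float64(0.201), np.float64(0.261), np.float64(0.281), np.float64(0.314)]
now [0.548  0.0372 0.2349] -0.109 toolz [-0.  0. -1.] t 27.8 open 0.21 F [ 0.1 -0.4 -0.6] grip 50.0 q [-0.62  0.55  0.79  1.77 -0.45  1.02 -1.34]
end [0.548  0.0372 0.2349] -0.109
wrist [(0.81, array([18.5, 25. ]), array([0.712 , 0.1876]))] expected [-64.2019 251.7678]
scene [(0.98, array([223.6, 295.5]), array([0.7185, 0.1934])), (0.7, array([199., 193.]), array([ 0.7754, -0.151 ])), (0.64, array([210.5, 243. ]), array([0.7452, 0.0204]))] expected [209.7785 241.9504]
top [(0.94, array([157.7, 254.8]), array([0.742 , 0.0272])), (0.7, array([163.1, 212.9]), array([0.7154, 0.1915]))] expected [157.2748 257.6519]
[(0.9, [221.2, 1.8, 287.9, 26.8], array([85., 81., 82.])), (0.68, [0.0, 0.1, 175.1, 64.1], array([ 55.,  57., 196.])), (0.42, [400.0, 162.6, 510.9, 258.1], array([83., 79., 80.]))]
(array([ 0.8027,  0.009 ,  0.    , -0.1128]), np.float64(0.023045704899024022))
```

View pics/end.png

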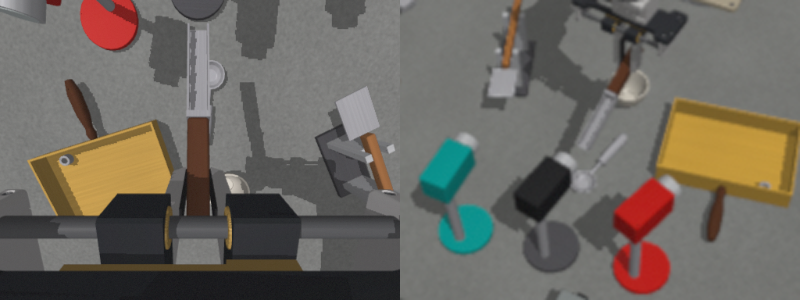

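```bash
python3 -c "
from tf import *
S4=[]
for n in('scene','top','scene','top'):
    p=snapshot(n)
    for d in cut_out('camera',p):
        if d['score']>.3 and np.ptp(np.median(p['image'][d['pixels']],0))<30 and 225<d['pixels'].nonzero()[1].mean()<275:
            c=[]
            for y in(-.25,-.2,-.15,-.1,-.05,0):
                v,k=fit('camera',[(p,d['pixels'],None)],[.803,.0094,0,y],(0,1),(.004,.004));c.append((y,v[:2].round(4).tolist(),round(float(k),3)))
            print(n,d['extent'],c);break
# bright barrel blob, from the initial images
for n,(r0,r1,c0,c1) in(('scene',(200,225,232,256)),('top',(145,165,248,268))):
    im=cv2.imread(f'pics/{n}0.png')[r0:r1,c0:c1].max(2); m=im>135; r,c=np.nonzero(m); print(n,m.sum(),r.mean()+r0,c.mean()+c0)
    p=snapshot(n)
    for y in(-.2,-.15,-.1,-.05): print('  ',y,proj(p,[.8035-.055*np.cos(y),.0094-.055*np.sin(y),.2])[0][::-1])
"
```

```text
scene [216.5, 206.8, 248.1, 264.0] [(-0.25, [0.8037, 0.0076], 0.105), (-0.2, [0.8038, 0.0078], 0.095), (-0.15, [0.8041, 0.0078], 0.088), (-0.1, [0.8036, 0.0075], 0.081), (-0.05, [0.8035, 0.0076], 0.084), (0, [0.8038, 0.0075], 0.093)]
top [248.4, 130.2, 270.9, 169.4] [(-0.25, [0.8032, 0.011], 0.116), (-0.2, [0.8031, 0.0116], 0.108), (-0.15, [0.8035, 0.0115], 0.101), (-0.1, [0.8032, 0.0117], 0.096), (-0.05, [0.8032, 0.0114], 0.095), (0, [0.8023, 0.011], 0.105)]
scene [217.3, 204.4, 249.8, 262.3] [(-0.25, [0.802, 0.0073], 0.126), (-0.2, [0.8017, 0.0079], 0.116), (-0.15, [0.8019, 0.0079], 0.108), (-0.1, [0.802, 0.0084], 0.103), (-0.05, [0.8018, 0.0086], 0.104), (0, [0.8017, 0.0084], 0.108)]
top [250.4, 127.9, 271.1, 170.0] [(-0.25, [0.8049, 0.0108], 0.107), (-0.2, [0.8042, 0.0105], 0.093), (-0.15, [0.8046, 0.0103], 0.085), (-0.1, [0.8043, 0.0095], 0.079), (-0.05, [0.8045, 0.0092], 0.08), (0, [0.8046, 0.009], 0.087)]
scene 128 215.4375 247.6015625
   -0.2 [211.5048 242.36  ]
   -0.15 [211.0993 241.6853]
   -0.1 [210.7233 240.9868]
   -0.05 [210.3775 240.2663]
top 37 153.94594594594594 256.4054054054054
   -0.2 [155.9121 256.5964]
   -0.15 [156.0461 257.2779]
   -0.1 [156.1473 257.9657]
   -0.05 [156.2154 258.6579]
```

Emit:
drive_tool:
  targets:
    - [-1,0,-2,-2,0]
    - [-1,0,0,0,0]
    - [-1,0,0,0,0]
    - [-1,0,0,0,0]

```text
t: 29.6
eef_pos: [0.5482, 0.0391, 0.2368]
tool_rot: [-3.137, 0.172, 0.0]
ft_force: [0.2, -0.4, -1.3]
opening: 0.209
grasp_force: 50.0
```

```bash
python3 -c "
from bench import *
s=sense();print(s['eef_pos'],s['t'],s['dq']);print(finish_job())"
```

```text
[0.54823391 0.03907858 0.23684487] 29.6 [-0.00040397  0.00124945 -0.00077719 -0.00129032 -0.00158274  0.00101193
 -0.00054231]
the job is handed in; nothing more can be done
None
```

I handed the job in at 29.6 s; no verdict came back. The paddle lies released in both notches, within 2 mm of centre, and the trier is held at the camera focus to within a few mm, open side up, nose at the lens and tipped down about 25° (±2°).

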